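# Build the gift tower of baked goods on its board

## Task

Make up the gift tower on the small plywood board: the long pack of four rolls flat on the board, then the pack of two seeded buns on it, then the square cake box, then the round biscuit tub on top. Put each one over the middle of the board with the packs and the box squared up with the board's sides, keep all of them upright, and leave the other things on the bench as they are.

Things in the scene. Friction and masses are not known exactly. Their poses are not given: they have to be found in the camera images.
- board_top (a point): Target: thin fixed rectangular plywood board lying flat on the steel bench, 150 (its x) x 84 (its y) x 10 mm high; it does not move. This point is the centre of its upper face, 10 mm above the bench; z up. It may lie anywhere among the packs, at any yaw up to about 45 degrees.
- longpack_mid (a point): Loose clear box-shaped pack with black base and white edges holding four plain finger rolls side by side: 130 (x) x 62 (y) x 40 mm high, rigid, about 0.22 kg. This point is its centre, half-way up (20 mm above its underside); z up. (The two larger packs of five rolls near the bench's far edge are stock, fixed, not part of the job.) Goes first, on the board, its long side along the board's long side.
- bunpack_mid (a point): Loose clear box-shaped pack with black base and white edges holding two round seeded buns: 96 (x) x 60 (y) x 38 mm high, rigid, about 0.16 kg. This point is its centre, half-way up (19 mm above its underside); z up. Goes second, on the long pack, its long side along the board's long side.
- cakebox_mid (a point): Loose square closed carton cake box with a plain white lid, 62 (x) x 62 (y) x 42 mm high, rigid, about 0.12 kg. This point is its centre, half-way up (21 mm above its underside); z up. Goes third, on the bun pack, sides parallel to the board's (any of the four ways round).
- tub_mid (a point): Loose round tub of biscuits with clear wall and flat white lid, diameter 56, 40 mm high, rigid, about 0.10 kg. This point is its centre, half-way up (20 mm above its underside); z up. Goes last, on the cake box, lid up, any way round.
- tape_mid (a point): Bystander, to be left alone: loose cardboard tape core standing on its end, an open ring of outer diameter 92, inner 76, 45 mm high. This point is its centre, half-way up. Lies among the packs.
- cutter_mid (a point): Bystander, to be left alone: loose round copper pastry cutter, an open ring of outer diameter 72, 40 mm high. This point is its centre, half-way up. Lies among the packs.
Not all that is in view belongs to the job. Of the things that look like the part that bears board_top, the middle-sized one is meant. What is shaped like the part that bears longpack_mid but turquoise is not meant.

How it is judged (in metres and radians):
On the way, in this order (a step that is already met when the one before it is completed fails the run):
1. the long pack of rolls stands on the plywood board, centred and squared, and is let go (horizontal distance between longpack_mid and board_top below 0.015 m and z of longpack_mid in the frame of board_top between 0.014 and 0.026 m and angle between longpack_mid's own z axis and vertical below 0.1 rad and angle between the x axis of longpack_mid and the x axis of board_top, either way round below 0.2 rad and contact force between the fingers and longpack below 0.1 N), for 0.2 s.
2. the pack of two buns stands on the long pack, centred and squared, and is let go (horizontal distance between bunpack_mid and board_top below 0.015 m and z of bunpack_mid in the frame of board_top between 0.053 and 0.065 m and angle between bunpack_mid's own z axis and vertical below 0.1 rad and angle between the x axis of bunpack_mid and the x axis of board_top, either way round below 0.2 rad and contact force between the fingers and bunpack below 0.1 N), for 0.2 s.
3. the square cake box stands on the bun pack, centred and squared, and is let go (horizontal distance between cakebox_mid and board_top below 0.015 m and z of cakebox_mid in the frame of board_top between 0.093 and 0.105 m and angle between cakebox_mid's own z axis and vertical below 0.1 rad and (angle between the x axis of cakebox_mid and the x axis of board_top, either way round below 0.2 rad or angle between the x axis of cakebox_mid and the y axis of board_top, either way round below 0.2 rad) and contact force between the fingers and cakebox below 0.1 N), for 0.2 s.
4. the round biscuit tub stands on the cake box, centred, and is let go (horizontal distance between tub_mid and board_top below 0.015 m and z of tub_mid in the frame of board_top between 0.134 and 0.146 m and angle between tub_mid's own z axis and vertical below 0.1 rad and contact force between the fingers and tub below 0.1 N), for 0.2 s.
At the end, for the whole second after the job is handed in: Stacked on the board, bottom up: long pack, bun pack, cake box, tub; each at its stack height within 6 mm, its centre within 15 mm sideways of the board's centre, level within 0.1 rad; packs' long sides and box sides within 0.2 rad of the board's; all released and at rest (all of step 1 and all of step 2 and all of step 3 and all of step 4 and linear speed of each of longpack, bunpack, cakebox, tub below 0.02 m/s); the robot touches nothing.
It fails at once if a pack, the box or the tub is tipped over (leaning more than 0.6 rad) (angle between any of longpack_mid, bunpack_mid, cakebox_mid, tub_mid's own z axis and vertical above 0.6 rad).
It fails at once if the tape core or the pastry cutter is moved more than 25 mm (distance of any of tape_mid, cutter_mid from where it was at the start of the episode above 0.025 m).
It also fails if it takes over 128 s, if anything falls off the work surface, if the arm or the gripper's body presses on something with over 40 N, if the wrist force passes 120 N, or if a joint passes its speed limit or range.

## Robot

A 6-joint arm with a two-finger parallel gripper is mounted at the origin on the work surface. World frame = base frame: x ahead of the robot, y to its left, z up, the work surface at z = 0. Lengths are in m, angles in degrees, forces in N, time in s.
With the tool pointing down it reaches from about 0.3 to 0.875 m from the base axis. Payload 6.4 kg.
Tool frame: the origin (TCP) lies where the fingers leave the gripper's body, on its centre line; the fingertips stand 64 mm ahead of it and the grasp point (between the pads) lies 45 mm ahead of it; z points along the fingers, y is the line along which they close (so a half turn about z gives the same grasp; the last joint's range is limited). The gripper opens to 88 mm and grips with 3 to 60 N. Pads are 18 mm wide; open, the fingers measure 123 mm over their backs; the gripper's body (75 mm by 187 mm) begins 45 mm behind the grasp point.
Start: joints at [59.513, 10.359, 92.074, -0, 77.567, -11.82], TCP at [0.184, 0.545, 0.303] pointing down, gripper open.
Joint ranges: [-171.53, 171.53], [-51.25, 118.39], [17.06, 147.69], [-65.23, 245.23], [0, 150.52], [-178.68, 178.68]. Speed limits (degrees/s): [147.25, 147.25, 172.46, 180, 180, 180].

## Interface

Orientations are given as [roll, pitch, yaw] about the fixed x, y, z axes, in that order (R = Rz(yaw) Ry(pitch) Rx(roll)).
In Python, from plant import robot, viewer gives the robot as it stands.
- The arm moves only by the tool play_rows, never from a script. Its argument "series" is a list that holds one entry, the list of rows, each a list of 5 numbers: the opening, from -1 (shut) to 1 (fully open), then the shift along the tool's x, y, z in m, then the turn about the tool's z in rad. A call has 1 to 5 rows; each row is the pose to reach, as a shift and turn from the pose commanded when the call began, along the tool's axes at that moment; what a row does not reach only later rows make up. A row lasts 1/12 s, in which the tool goes at most 41.7 mm and 7.16 degrees, less where a joint would pass 70% of its speed; a pose out of reach is approached as far as the arm can. A call with a gripper value outside its range is refused whole. The fingers move at their own pace and stop on an object; "force" is the grip in N (left out, the last holds). Time passes only in rows, so rows that repeat a pose let the fingers close. It gives the time, the measured TCP pose, the force, the opening and the grip force at its end, in the units of the state.
- robot.read_state(): the state, without advancing time (a new reading comes with each control period).
- viewer.grab_frame(name): name is "scene" or "top"; returns (picture, depth): 420x560x3 uint8, red, green, blue; 420x560 float32, m along the optical axis (not along the pixel's ray), 0 where there is no reading.
- viewer.camera_info(name): a dict with "camera_matrix" (3x3 intrinsics, pixels), "extrinsics" (4x4, takes a point from camera to world coordinates). Camera axes: x right, y up, looking along -z (the intrinsics and any distortion apply to the point x, -y, -z); pixel columns grow to the right and rows downward; lengths in m; the calibration is good to about 2 mm. A picture is of the moment at which its call begins. camera_info takes no time and is no camera call.
- robot.hand_in(): hands the job in; it is judged then, once.
The state is a dict: "time": time; "joints": joint angles; "joint_velocities": joint speeds; "effort": joint torques, N m; "tcp_pos": TCP position; "orientation": TCP orientation; "contact_force": force on the tool from outside, world axes, zero at the start; "ft_torque": the same for the moment, N m; "opening": finger opening in m; "grip_force": force on a finger pad.
Only numpy, scipy, OpenCV 4.12 (cv2) and the standard library are available. Lean on these libraries where they do the work, as an engineer would, in place of code of your own. Each camera call takes 0.05 s, during which the arm holds its last target. There are 200 camera calls.

## Working session

There is one attempt and no reset: what is moved stays moved. The work goes in short steps, Python scripts to look and compute and a tool call to move; the robot and the scene stay as the last step left them, time stands still between calls to the robot, and variables do not carry over. Pictures are saved under pics/ and viewed, at most 14 in all, crops included, and the job is handed in when it is done.

Besides the shell and the picture viewer there is one more tool, called by a JSON object that holds its "api" and its "payload". play_rows: Moves the arm, as the interface text tells. Its arguments: {"type":"object","properties":{"series":{"type":"array"},"force":{"type":"number"}},"required":["series"]}

```bash
mkdir -p pics; ls; python3 - <<'E'
from plant import robot, viewer
import cv2, numpy as np
for n in ("scene","top"):
    im,d=viewer.grab_frame(n); cv2.imwrite(f"pics/{n}0.png",im[:,:,::-1]); np.savez(f"{n}0.npz",im=im,d=d)
    c=viewer.camera_info(n); print(n,np.round(c["camera_matrix"],1).tolist(),np.round(c["extrinsics"],3).tolist(),[k for k in c])
print(robot.read_state())
E
```

```text
pics
scene [[492.1, 0.0, 276.9], [0.0, 492.1, 203.5], [0.0, 0.0, 1.0]] [[-0.626, -0.578, 0.524, 1.2], [0.78, -0.448, 0.437, 0.597], [-0.018, 0.682, 0.731, 1.063], [0.0, 0.0, 0.0, 1.0]] ['camera_matrix', 'extrinsics']
top [[501.9, 0.0, 278.4], [0.0, 501.9, 214.1], [0.0, 0.0, 1.0]] [[-0.003, 0.985, -0.174, 0.168], [-1.0, -0.001, 0.01, -0.004], [0.01, 0.174, 0.985, 1.639], [0.0, 0.0, 0.0, 1.0]] ['camera_matrix', 'extrinsics']
{'time': 0.1, 'joints': array([ 5.95117008e+01,  1.03961962e+01,  9.21255368e+01,  3.15907976e-04,
        7.75689033e+01, -1.18210168e+01]), 'joint_velocities': array([ 0.0648746 ,  0.02018207, -0.05363401,  0.01505422,  0.02820218,
        0.02501641]), 'effort': array([-3.15034213e-04, -4.34828246e+01, -3.42695689e+01,  7.02947471e-02,
        3.40446294e-02, -2.33788012e-05]), 'tcp_pos': array([0.18383148, 0.54441353, 0.30191759]), 'orientation': array([-1.79911349e+02, -1.88691660e-02,  1.61332635e+02]), 'contact_force': array([ 0.86340631,  0.02054882, -0.30817217]), 'ft_torque': array([0.05785604, 0.0053985 , 0.01319892]), 'grip_force': 0.0, 'opening': 0.0884519693297671}
```

View pics/top0.png

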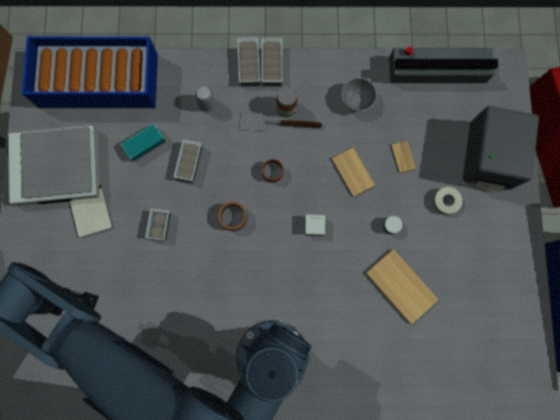

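View pics/scene0.png

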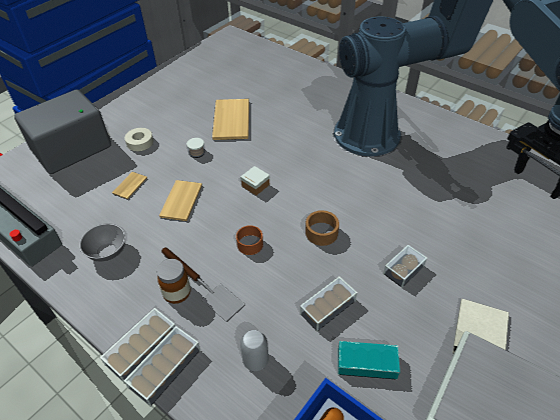

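Top view candidates:
- **Boards:** (403,156) is small, (352,171) is middle-sized and is meant, (402,286) is large. The cream slab at (90,212) is not plywood.
- **Long pack:** (187,160) is the loose pack of four. Turquoise (142,141) is the decoy and (260,60) is fixed stock.
- **Other parts:** bun pack (157,224), cake box (315,224), tub (393,225). The white tape roll at (448,200) is not the tub.
- **Bystanders:** tape core (232,215), cutter (272,170).

```bash
cat > h.py <<'E'
import numpy as np, cv2
from plant import robot, viewer
def ray(n,uv,z):
    c=viewer.camera_info(n);K=np.array(c["camera_matrix"]);E=np.array(c["extrinsics"])
    uv=np.atleast_2d(uv).astype(float)
    d=np.c_[(uv[:,0]-K[0,2])/K[0,0],-(uv[:,1]-K[1,2])/K[1,1],-np.ones(len(uv))]@E[:3,:3].T
    return E[:3,3]+d*((z-E[2,3])/d[:,2])[:,None]
def cloud(n,d):
    c=viewer.camera_info(n);K=np.array(c["camera_matrix"]);E=np.array(c["extrinsics"])
    v,u=np.mgrid[:d.shape[0],:d.shape[1]]
    p=np.stack([(u-K[0,2])/K[0,0]*d,-(v-K[1,2])/K[1,1]*d,-d],-1)
    return p@E[:3,:3].T+E[:3,3]
def rect(xy):
    (c,(w,h),a)=cv2.minAreaRect((np.asarray(xy)[:,:2]*1000).astype(np.float32))
    if h>w: w,h,a=h,w,a+90
    return np.round(c,1),round(w,1),round(h,1),round((a+90)%180-90,1)   # mm, long-axis yaw deg
E
python3 - <<'E'
from h import *
W={'longpack':(187,160),'bun':(157,224),'cake':(315,224),'tub':(393,225),'tape':(232,215),'cutter':(272,170),'board':(352,171),'small':(403,156),'big':(402,286)}
H=dict(longpack=.04,bun=.038,cake=.042,tub=.04,tape=.045,cutter=.04,board=.01,small=.01,big=.01)
z=np.load('top0.npz');P=cloud('top',z['d'])
print('bench',np.median(P[230:260,180:300,2]))
for k,(u,v) in W.items():
    r=45 if k=='big' else 32
    w=P[v-r:v+r,u-r:u+r]; h=w[...,2]
    m=((h>H[k]*.7) if H[k]>.02 else (h>.005)).astype(np.uint8)
    n,l,st,ce=cv2.connectedComponentsWithStats(m)
    i=1+np.argmin(np.hypot(*(ce[1:]-r).T)-0.05*st[1:,4]) if n>1 else None
    if i is None: print(k,'none',h.max());continue
    q=w[l==i]; vv,uu=np.nonzero(l==i)
    print(k,'px',np.round(ce[i]+[u-r,v-r],1),st[i,4],'z',np.round(np.percentile(q[:,2],[5,50,95]),3),rect(q), 'ray',rect(ray('top',np.c_[uu+u-r,vv+v-r],H[k])))
im=z['im'][100:270,110:440]; cv2.imwrite('pics/crop.png',cv2.resize(im[...,::-1],(792,408),interpolation=cv2.INTER_CUBIC))
E
```

```text
bench -0.000837863735930533
longpack px [187.3 160.6] 760 z [0.032 0.039 0.045] (array([418.5, 180. ]), 610.1, 124.8, 24.7) ray (array([629.9, 277.7]), 132.0, 65.4, -11.7)
bun px [157.2 224.6] 578 z [0.03  0.037 0.043] (array([326.7, 190.1]), 490.6, 108.9, 63.2) ray (array([417. , 369.2]), 96.8, 62.6, -7.5)
cake px [314.8 224.7] 374 z [0.035 0.041 0.048] (array([302.7, -95.6]), 317.3, 75.1, -20.7) ray (array([ 415.8, -137.1]), 62.4, 61.2, -1.1)
tub px [393.  224.5] 237 z [0.032 0.039 0.045] (array([ 289.7, -217.8]), 488.7, 53.8, -54.0) ray (array([ 415.6, -391. ]), 56.1, 51.8, -2.3)
tape px [231.7 215.4] 230 z [0.036 0.043 0.051] (array([322.3,  90.8]), 351.8, 90.4, 17.2) ray (array([445.2, 128.7]), 90.3, 88.3, 89.9)
cutter px [272.1 169.3] 98 z [0.03  0.038 0.045] (array([402.1,  -1.3]), 468.8, 69.2, -0.2) ray (array([599.3,  -1.9]), 71.1, 70.8, 44.2)
board px [352.9 171.6] 935 z [0.006 0.009 0.016] (array([ 436.4, -128.9]), 567.5, 170.2, -41.6) ray (array([ 601.4, -268.1]), 160.0, 91.2, 26.1)
small px [403.3 157.7] 289 z [0.005 0.008 0.014] (array([ 412. , -258.3]), 696.9, 105.9, -37.5) ray (array([ 650.3, -443.9]), 104.3, 63.9, 9.8)
big px [401.9 286.6] 2540 z [0.007 0.013 0.02 ] (array([ 156.6, -274.9]), 485.7, 239.4, -66.1) ray (array([ 219.9, -418.4]), 219.3, 132.0, 41.2)
```

View pics/crop.png

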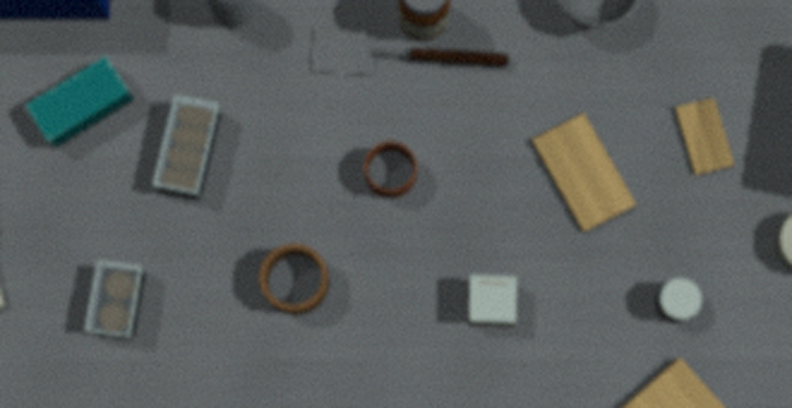

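The crop confirms the choice: long pack with four rolls, bun pack with two, white square box, round white tub, middle plywood board. All measured sizes match except the board's, so I'll re-measure it by colour in both views.

```bash
python3 - <<'E'
from h import *
for n,(u,v),r in (('top',(352,171),34),('scene',(181,200),34)):
    im=np.load(n+'0.npz')['im'][v-r:v+r,u-r:u+r]
    hsv=cv2.cvtColor(im,cv2.COLOR_RGB2HSV)
    m=cv2.inRange(hsv,(8,70,90),(30,255,255))
    k,l,st,ce=cv2.connectedComponentsWithStats(m); i=1+np.argmax(st[1:,4])
    vv,uu=np.nonzero(l==i); print(n,st[i], rect(ray(n,np.c_[uu+u-r,vv+v-r],.01)))
for n,c,h,r in (('scene',(255,180),.042,22),('scene',(196,147),.04,16)):
    u,v=c; im=np.load(n+'0.npz')['im'][v-r:v+r,u-r:u+r]
    hsv=cv2.cvtColor(im,cv2.COLOR_RGB2HSV); m=cv2.inRange(hsv,(0,0,185),(180,60,255))
    k,l,st,ce=cv2.connectedComponentsWithStats(m); i=1+np.argmax(st[1:,4]); vv,uu=np.nonzero(l==i)
    print(n,c,st[i],rect(ray(n,np.c_[uu+u-r,vv+v-r],h)))
E
```

```text
top [  14   11   42   48 1090] (array([ 601.4, -270.8]), 150.5, 84.6, 27.5)
scene [  12   14   43   41 1077] (array([ 607.2, -268.8]), 155.3, 84.2, 27.6)
scene (255, 180) [  7   8  29  20 289] (array([ 418.6, -139. ]), 62.3, 61.9, 87.8)
scene (196, 147) [  6   7  18  11 147] (array([ 421.8, -392. ]), 54.5, 49.8, -52.5)
```

```bash
cat >> h.py <<'E'
def plan(wps, start=None):
    "wps: (x,y,z TCP mm, yaw deg); prints total shift/turn for each call, tool pointing down"
    s=robot.read_state()
    cur=np.r_[s["tcp_pos"]*1000,s["orientation"][2]] if start is None else np.array(start,float)
    print('t',round(s["time"],2),'now',np.round(cur,1),'q',np.round(s["joints"],0),'open',round(s["opening"],4),'rp',np.round(s["orientation"][:2],2))
    for w in wps:
        w=np.array(w,float); dy=(w[3]-cur[3]+180)%360-180
        n=int(max(np.ceil(np.linalg.norm(w[:3]-cur[:3])/190),np.ceil(abs(dy)/32),1))
        st=np.r_[(w[:3]-cur[:3])/n,dy/n]
        for i in range(n):
            a=np.radians(cur[3]); c,q=np.cos(a),np.sin(a)
            print(np.round([(c*st[0]+q*st[1])/1000,(q*st[0]-c*st[1])/1000,-st[2]/1000,-np.radians(st[3])],4).tolist())
            cur=cur+st
        print('  ->',np.round(cur,1))
E
python3 -c "
from h import *
plan([(630,278,300,168.3),(630,278,150,168.3),(630,278,70,168.3)])"
```

```text
t 0.1 now [183.8 544.4 301.9 161.3] q [ 60.  10.  92.   0.  78. -12.] open 0.0885 rp [-1.7991e+02 -2.0000e-02]
[-0.1693, -0.0365, 0.0006, -0.0405]
[-0.1677, -0.0434, 0.0006, -0.0405]
[-0.1658, -0.0501, 0.0006, -0.0405]
  -> [630.  278.  300.  168.3]
[-0.0, -0.0, 0.15, 0.0]
  -> [630.  278.  150.  168.3]
[0.0, 0.0, 0.08, -0.0]
  -> [630.  278.   70.  168.3]
```

{"api": "play_rows", "payload": {"series": [[[1,-0.169,-0.0365,0,-0.04],[1,-0.169,-0.0365,0,-0.04],[1,-0.169,-0.0365,0,-0.04],[1,-0.169,-0.0365,0,-0.04],[1,-0.169,-0.0365,0,-0.04]]], "force": 15}}

```text
time: 0.52
tcp_pos: [0.3371, 0.453, 0.3024]
orientation: [-179.9, 0.1, 163.4]
contact_force: [-0.1, 0.8, 0.4]
opening: 0.0882
grip_force: 0.0
```

{"api": "play_rows", "payload": {"series": [[[1,-0.168,-0.0435,0,-0.04],[1,-0.168,-0.0435,0,-0.04],[1,-0.168,-0.0435,0,-0.04],[1,-0.168,-0.0435,0,-0.04],[1,-0.168,-0.0435,0,-0.04]]]}}

```text
time: 0.93
tcp_pos: [0.4858, 0.3636, 0.3023]
orientation: [-179.9, 0.1, 165.6]
contact_force: [-0.1, -0.2, 0.3]
opening: 0.088
grip_force: 0.0
```

{"api": "play_rows", "payload": {"series": [[[1,-0.166,-0.05,0,-0.04],[1,-0.166,-0.05,0,-0.04],[1,-0.166,-0.05,0,-0.04],[1,-0.166,-0.05,0,-0.04],[1,-0.166,-0.05,0,-0.04]]]}}

```text
time: 1.35
tcp_pos: [0.6342, 0.2744, 0.3016]
orientation: [-179.9, 0.1, 167.9]
contact_force: [-1.6, -0.3, 0.1]
opening: 0.088
grip_force: 0.0
```

{"api": "play_rows", "payload": {"series": [[[1,0,0,0.15,0],[1,0,0,0.15,0],[1,0,0,0.15,0],[1,0,0,0.15,0],[1,0,0,0.15,0]]]}}

```text
time: 1.77
tcp_pos: [0.625, 0.2779, 0.1444]
orientation: [-179.7, -0.7, 168.2]
contact_force: [-1.5, -0.3, 0.2]
opening: 0.0883
grip_force: 0.0
```

{"api": "play_rows", "payload": {"series": [[[1,0,0,0,0],[1,0,0,0,0]]]}}

```text
time: 1.93
tcp_pos: [0.631, 0.2791, 0.1549]
orientation: [179.9, 0.1, 168.2]
contact_force: [0.8, -0.1, 0.9]
opening: 0.0884
grip_force: 0.0
```

```bash
python3 -c "
from h import *
plan([(630,278,70,168.3)])
im,d=viewer.grab_frame('scene'); cv2.imwrite('pics/s1.png',cv2.resize(im[200:400,200:480,::-1],None,fx=2.5,fy=2.5))"
```

```text
t 1.93 now [631.  279.1 154.9 168.2] q [ 14.  33.  80.   0.  67. -64.] open 0.0884 rp [1.7992e+02 1.4000e-01]
[0.0008, -0.0013, 0.0849, -0.001]
  -> [630.  278.   70.  168.3]
```

View pics/s1.png

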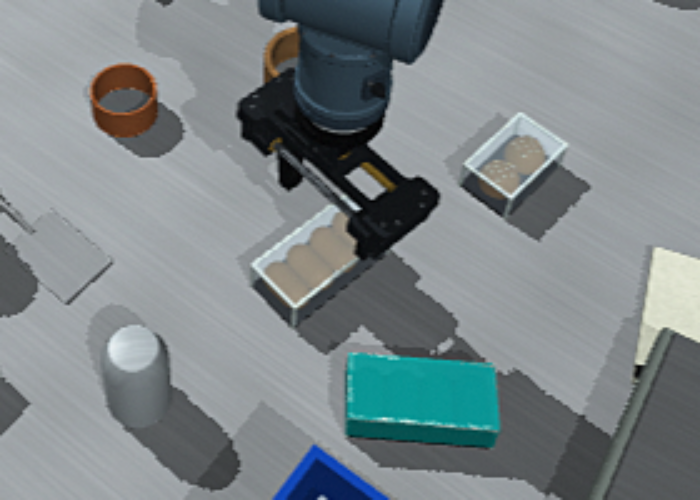

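The gripper straddles the white-edged four-roll pack (crop pixel ~(330,255)), with clearance to the turquoise one. I'll descend, grip and lift.

{"api": "play_rows", "payload": {"series": [[[1,0.001,-0.001,0.04,0],[1,0.001,-0.001,0.07,0],[1,0.001,-0.001,0.083,0],[1,0.001,-0.001,0.083,0],[1,0.001,-0.001,0.083,0]]]}}

```text
time: 2.4
tcp_pos: [0.6298, 0.2777, 0.0713]
orientation: [180.0, 0.1, 168.2]
contact_force: [-0.5, 0.5, 0.7]
opening: 0.0881
grip_force: 0.0
```

{"api": "play_rows", "payload": {"series": [[[-1,0,0,0,0],[-1,0,0,0,0],[-1,0,0,0,0],[-1,0,0,0,0],[-1,0,0,0,0]]], "force": 15}}

```text
time: 2.82
tcp_pos: [0.63, 0.2779, 0.0714]
orientation: [179.9, 0.1, 168.2]
contact_force: [-0.9, 1.3, 4.8]
opening: 0.0618
grip_force: 15.0
```

{"api": "play_rows", "payload": {"series": [[[-1,0,0,0,0],[-1,0,0,0,0],[-1,0,0,0,0],[-1,0,0,0,0],[-1,0,0,0,0]]]}}

```text
time: 3.23
tcp_pos: [0.63, 0.2779, 0.0714]
orientation: [179.9, 0.1, 168.2]
contact_force: [-0.9, 2.1, 5.9]
opening: 0.062
grip_force: 15.0
```

{"api": "play_rows", "payload": {"series": [[[-1,0,0,-0.03,0],[-1,0,0,-0.07,0],[-1,0,0,-0.11,0],[-1,0,0,-0.14,0],[-1,0,0,-0.14,0]]]}}

```text
time: 3.65
tcp_pos: [0.6323, 0.2782, 0.2182]
orientation: [179.7, 0.6, 168.2]
contact_force: [1.3, 1.7, -1.3]
opening: 0.0621
grip_force: 15.0
```

{"api": "play_rows", "payload": {"series": [[[-1,0,0,0,0],[-1,0,0,0,0],[-1,0,0,0,0]]]}}

```text
time: 3.9
tcp_pos: [0.6275, 0.2769, 0.2065]
orientation: [-179.9, -0.3, 168.2]
contact_force: [-0.3, 0.0, -2.8]
opening: 0.0617
grip_force: 15.0
```

```bash
python3 -c "
from h import *
plan([(602,-270.5,212,207.5)])"
```

```text
t 3.9 now [627.5 276.9 206.5 168.2] q [ 14.  29.  79.  -0.  72. -64.] open 0.0617 rp [-179.86   -0.27]
[-0.029, -0.1803, -0.0018, -0.2286]
[0.0126, -0.1822, -0.0018, -0.2286]
[0.0536, -0.1746, -0.0018, -0.2286]
  -> [ 602.  -270.5  212.   207.5]
```

{"api": "play_rows", "payload": {"series": [[[-1,-0.03,-0.18,0,-0.229],[-1,-0.03,-0.18,0,-0.229],[-1,-0.03,-0.18,0,-0.229],[-1,-0.03,-0.18,0,-0.229],[-1,-0.03,-0.18,0,-0.229]]]}}

```text
time: 4.32
tcp_pos: [0.6202, 0.0902, 0.2069]
orientation: [-179.9, -0.3, -178.8]
contact_force: [1.4, -0.2, -2.4]
opening: 0.0621
grip_force: 15.0
```

{"api": "play_rows", "payload": {"series": [[[-1,0.0125,-0.182,0,-0.229],[-1,0.0125,-0.182,0,-0.229],[-1,0.0125,-0.182,0,-0.229],[-1,0.0125,-0.182,0,-0.229],[-1,0.0125,-0.182,0,-0.229]]]}}

```text
time: 4.73
tcp_pos: [0.6118, -0.0919, 0.2073]
orientation: [180.0, -0.2, -165.7]
contact_force: [1.1, -0.6, -1.9]
opening: 0.0619
grip_force: 15.0
```

{"api": "play_rows", "payload": {"series": [[[-1,0.0535,-0.175,0,-0.229],[-1,0.0535,-0.175,0,-0.229],[-1,0.0535,-0.175,0,-0.229],[-1,0.0535,-0.175,0,-0.229],[-1,0.0535,-0.175,0,-0.229]]]}}

```text
time: 5.15
tcp_pos: [0.6034, -0.2749, 0.2072]
orientation: [179.9, -0.2, -152.6]
contact_force: [-0.9, -0.3, -2.8]
opening: 0.0617
grip_force: 15.0
```

{"api": "play_rows", "payload": {"series": [[[-1,0,0,0,0],[-1,0,0,0,0],[-1,0,0,0,0],[-1,0,0,0,0],[-1,0,0,0,0]]]}}

```text
time: 5.57
tcp_pos: [0.6054, -0.2682, 0.2093]
orientation: [179.9, -0.0, -152.3]
contact_force: [0.7, 0.4, -1.8]
opening: 0.062
grip_force: 15.0
```

```bash
python3 -c "
from h import *
plan([(602,-270.5,212,207.5)])"
```

```text
t 5.57 now [ 605.4 -268.2  209.3 -152.3] q [ -34.   26.   83.    0.   71. -152.] open 0.062 rp [ 1.7994e+02 -2.0000e-02]
[0.0041, -0.0005, -0.0027, 0.0033]
  -> [ 602.  -270.5  212.  -152.5]
```

{"api": "play_rows", "payload": {"series": [[[-1,0.003,0,0.03,0.003],[-1,0.003,0,0.06,0.003],[-1,0.003,0,0.085,0.003],[-1,0.003,0,0.105,0.003],[-1,0.003,0,0.115,0.003]]]}}

```text
time: 5.98
tcp_pos: [0.6013, -0.2692, 0.0915]
orientation: [179.8, -0.1, -152.5]
contact_force: [-0.2, 0.3, -2.6]
opening: 0.0622
grip_force: 15.0
```

{"api": "play_rows", "payload": {"series": [[[-1,0,0,0.003,0],[-1,0,0,0.006,0],[-1,0,0,0.009,0],[-1,0,0,0.01,0],[-1,0,0,0.01,0]]]}}

```text
time: 6.4
tcp_pos: [0.6031, -0.2717, 0.0858]
orientation: [-179.9, 0.0, -152.6]
contact_force: [0.3, 0.4, -2.1]
opening: 0.062
grip_force: 15.0
```

{"api": "play_rows", "payload": {"series": [[[-1,0,0,0,0],[-1,0,0,0,0],[-1,0,0,0,0],[-1,0,0,0,0],[-1,0,0,0,0]]]}}

```text
time: 6.82
tcp_pos: [0.6026, -0.2715, 0.0849]
orientation: [-180.0, 0.0, -152.6]
contact_force: [-0.6, -0.2, -2.1]
opening: 0.0618
grip_force: 15.0
```

{"api": "play_rows", "payload": {"series": [[[-1,0,0,0.001,0],[-1,0,0,0.002,0],[-1,0,0,0.003,0],[-1,0,0,0.0035,0],[-1,0,0,0.0035,0]]]}}

```text
time: 7.23
tcp_pos: [0.6025, -0.2714, 0.0814]
orientation: [180.0, -0.0, -152.6]
contact_force: [-1.1, 0.5, 1.5]
opening: 0.0617
grip_force: 15.0
```

{"api": "play_rows", "payload": {"series": [[[-1,0,0,0,0],[-1,0,0,0,0],[-0.2,0,0,0,0],[0.4,0,0,0,0],[1,0,0,0,0]]]}}

```text
time: 7.65
tcp_pos: [0.6028, -0.2716, 0.0814]
orientation: [-179.9, 0.0, -152.6]
contact_force: [0.7, 0.1, 0.9]
opening: 0.0667
grip_force: 0.0
```

{"api": "play_rows", "payload": {"series": [[[1,0,0,0,0],[1,0,0,0,0],[1,0,0,0,0],[1,0,0,0,0],[1,0,0,0,0]]]}}

```text
time: 8.07
tcp_pos: [0.6026, -0.2715, 0.0812]
orientation: [-180.0, 0.0, -152.6]
contact_force: [-0.1, -0.1, 0.2]
opening: 0.0879
grip_force: 0.0
```

{"api": "play_rows", "payload": {"series": [[[1,0,0,-0.02,0],[1,0,0,-0.06,0],[1,0,0,-0.1,0],[1,0,0,-0.14,0],[1,0,0,-0.17,0]]]}}

```text
time: 8.48
tcp_pos: [0.6032, -0.2718, 0.2551]
orientation: [-179.8, 0.1, -152.6]
contact_force: [1.4, -0.2, -0.6]
opening: 0.0881
grip_force: 0.0
```

```bash
python3 -c "
from h import *
plan([(417,369,260,172.5)])"
```

```text
t 8.48 now [ 603.2 -271.8  255.1 -152.6] q [ -35.   23.   81.    0.   75. -152.] open 0.0881 rp [-1.7982e+02  1.0000e-01]
[-0.0324, 0.1636, -0.0012, 0.1523]
[-0.0072, 0.1667, -0.0012, 0.1523]
[0.0182, 0.1658, -0.0012, 0.1523]
[0.0431, 0.1612, -0.0012, 0.1523]
  -> [ 417.   369.   260.  -187.5]
```

{"api": "play_rows", "payload": {"series": [[[1,-0.0325,0.1635,0,0.152],[1,-0.0325,0.1635,0,0.152],[1,-0.0325,0.1635,0,0.152],[1,-0.0325,0.1635,0,0.152],[1,-0.0325,0.1635,0,0.152]]]}}

```text
time: 8.9
tcp_pos: [0.5539, -0.105, 0.2508]
orientation: [179.8, -0.1, -161.1]
contact_force: [-0.6, 0.4, 0.9]
opening: 0.0885
grip_force: 0.0
```

{"api": "play_rows", "payload": {"series": [[[1,-0.007,0.1665,0,0.152],[1,-0.007,0.1665,0,0.152],[1,-0.007,0.1665,0,0.152],[1,-0.007,0.1665,0,0.152],[1,-0.007,0.1665,0,0.152]]]}}

```text
time: 9.32
tcp_pos: [0.5073, 0.0541, 0.2511]
orientation: [179.8, -0.0, -169.7]
contact_force: [0.2, -0.1, -0.0]
opening: 0.0881
grip_force: 0.0
```

{"api": "play_rows", "payload": {"series": [[[1,0.018,0.166,0,0.152],[1,0.018,0.166,0,0.152],[1,0.018,0.166,0,0.152],[1,0.018,0.166,0,0.152],[1,0.018,0.166,0,0.152]]]}}

```text
time: 9.73
tcp_pos: [0.4612, 0.2136, 0.2515]
orientation: [179.9, -0.0, -178.5]
contact_force: [0.4, 0.5, -0.5]
opening: 0.0882
grip_force: 0.0
```

{"api": "play_rows", "payload": {"series": [[[1,0.043,0.161,0,0.152],[1,0.043,0.161,0,0.152],[1,0.043,0.161,0,0.152],[1,0.043,0.161,0,0.152],[1,0.043,0.161,0,0.152]]]}}

```text
time: 10.15
tcp_pos: [0.4151, 0.3733, 0.2515]
orientation: [179.9, 0.0, 172.8]
contact_force: [-0.1, -0.5, -0.1]
opening: 0.0878
grip_force: 0.0
```

{"api": "play_rows", "payload": {"series": [[[1,0,0,0.04,0],[1,0,0,0.08,0],[1,0,0,0.11,0],[1,0,0,0.11,0],[1,0,0,0.11,0]]]}}

```text
time: 10.57
tcp_pos: [0.4163, 0.3676, 0.14]
orientation: [-179.8, -0.2, 172.5]
contact_force: [0.9, 0.1, 0.9]
opening: 0.0885
grip_force: 0.0
```

```bash
python3 - <<'E'
from h import *
plan([(417,369,70,172.5)])
im,d=viewer.grab_frame('top')
u,v,r=352,171,34
P=cloud('top',d)[v-r:v+r,u-r:u+r]; m=((P[...,2]>.035)&(P[...,2]<.08)).astype(np.uint8)
k,l,st,ce=cv2.connectedComponentsWithStats(m); i=1+np.argmax(st[1:,4]); vv,uu=np.nonzero(l==i)
print(st[i],np.median(P[l==i][:,2]),rect(ray('top',np.c_[uu+u-r,vv+v-r],.05)))
cv2.imwrite('pics/t2.png',cv2.resize(im[130:300,110:410,::-1],None,fx=2.6,fy=2.6))
E
```

```text
t 10.57 now [416.3 367.6 140.  172.5] q [ 29.  20. 101.  -0.  59. -53.] open 0.0885 rp [-1.7985e+02 -1.7000e-01]
[-0.0005, 0.0015, 0.07, 0.0004]
  -> [417.  369.   70.  172.5]
[ 19  10  36  43 766] 0.0487533853667832 (array([ 601.1, -266.9]), 130.7, 67.8, 27.7)
```

View pics/t2.png

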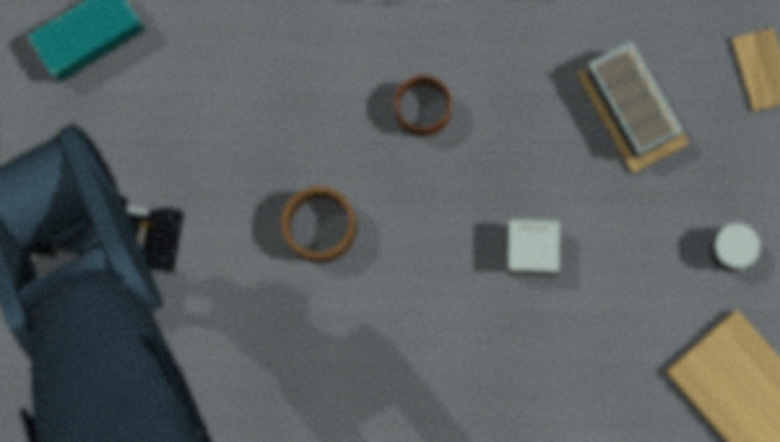

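The top view shows the long pack squared on the board at crop (638,97). It measures about 4 mm from the board centre, top at 0.049 m. Next is the bun pack.

{"api": "play_rows", "payload": {"series": [[[1,0,0.001,0.035,0],[1,0,0.001,0.06,0],[1,0,0.001,0.069,0],[1,0,0.001,0.069,0],[1,0,0.001,0.069,0]]]}}

```text
time: 11.03
tcp_pos: [0.4178, 0.3704, 0.0741]
orientation: [179.9, 0.1, 172.6]
contact_force: [0.9, 0.1, 0.5]
opening: 0.088
grip_force: 0.0
```

{"api": "play_rows", "payload": {"series": [[[-1,0,0,0,0],[-1,0,0,0,0],[-1,0,0,0,0],[-1,0,0,0,0],[-1,0,0,0,0]]]}}

```text
time: 11.45
tcp_pos: [0.4169, 0.3703, 0.0731]
orientation: [179.9, 0.1, 172.6]
contact_force: [-0.8, -0.9, 4.1]
opening: 0.0599
grip_force: 15.0
```

{"api": "play_rows", "payload": {"series": [[[-1,0,0,0,0],[-1,0,0,0,0],[-1,0,0,0,0],[-1,0,0,0,0],[-1,0,0,0,0]]]}}

```text
time: 11.87
tcp_pos: [0.4169, 0.3703, 0.073]
orientation: [180.0, 0.0, 172.6]
contact_force: [-1.5, -1.7, 6.6]
opening: 0.06
grip_force: 15.0
```

{"api": "play_rows", "payload": {"series": [[[-1,0,0,-0.03,0],[-1,0,0,-0.07,0],[-1,0,0,-0.11,0],[-1,0,0,-0.15,0],[-1,0,0,-0.17,0]]]}}

```text
time: 12.28
tcp_pos: [0.4177, 0.3708, 0.2472]
orientation: [179.8, 0.3, 172.6]
contact_force: [1.4, 1.0, -1.5]
opening: 0.0596
grip_force: 15.0
```

{"api": "play_rows", "payload": {"series": [[[-1,0,0,0,0],[-1,0,0,0,0],[-1,0,0,0,0]]]}}

```text
time: 12.53
tcp_pos: [0.4156, 0.3695, 0.2404]
orientation: [-179.9, -0.1, 172.6]
contact_force: [0.2, 0.1, -1.4]
opening: 0.0599
grip_force: 15.0
```

```bash
python3 -c "
from h import *
plan([(602,-270.5,241,207.5)])"
```

```text
t 12.53 now [415.6 369.5 240.4 172.6] q [ 29.  12.  98.  -0.  70. -53.] open 0.0599 rp [-1.799e+02 -1.300e-01]
[-0.0669, -0.1526, -0.0001, -0.1524]
[-0.043, -0.161, -0.0001, -0.1524]
[-0.018, -0.1657, -0.0001, -0.1524]
[0.0073, -0.1665, -0.0001, -0.1524]
  -> [ 602.  -270.5  241.   207.5]
```

{"api": "play_rows", "payload": {"series": [[[-1,-0.067,-0.1525,0,-0.152],[-1,-0.067,-0.1525,0,-0.152],[-1,-0.067,-0.1525,0,-0.152],[-1,-0.067,-0.1525,0,-0.152],[-1,-0.067,-0.1525,0,-0.152]]]}}

```text
time: 12.95
tcp_pos: [0.4636, 0.2046, 0.2396]
orientation: [-179.8, -0.2, -179.0]
contact_force: [0.7, 0.2, -2.1]
opening: 0.0601
grip_force: 15.0
```

{"api": "play_rows", "payload": {"series": [[[-1,-0.043,-0.161,0,-0.152],[-1,-0.043,-0.161,0,-0.152],[-1,-0.043,-0.161,0,-0.152],[-1,-0.043,-0.161,0,-0.152],[-1,-0.043,-0.161,0,-0.152]]]}}

```text
time: 13.37
tcp_pos: [0.5104, 0.0449, 0.2401]
orientation: [-179.9, -0.2, -170.3]
contact_force: [0.1, -0.4, -0.8]
opening: 0.0598
grip_force: 15.0
```

{"api": "play_rows", "payload": {"series": [[[-1,-0.018,-0.166,0,-0.152],[-1,-0.018,-0.166,0,-0.152],[-1,-0.018,-0.166,0,-0.152],[-1,-0.018,-0.166,0,-0.152],[-1,-0.018,-0.166,0,-0.152]]]}}

```text
time: 13.78
tcp_pos: [0.5569, -0.1156, 0.2402]
orientation: [-179.9, -0.1, -161.6]
contact_force: [0.0, 0.3, -0.9]
opening: 0.0601
grip_force: 15.0
```

{"api": "play_rows", "payload": {"series": [[[-1,0.0075,-0.1665,0,-0.152],[-1,0.0075,-0.1665,0,-0.152],[-1,0.0075,-0.1665,0,-0.152],[-1,0.0075,-0.1665,0,-0.152],[-1,0.0075,-0.1665,0,-0.152]]]}}

```text
time: 14.2
tcp_pos: [0.6027, -0.2762, 0.2392]
orientation: [-180.0, -0.1, -152.9]
contact_force: [-1.2, 0.6, -2.5]
opening: 0.0599
grip_force: 15.0
```

{"api": "play_rows", "payload": {"series": [[[-1,0,0,0,0],[-1,0,0,0,0],[-1,0,0,0,0],[-1,0,0,0,0],[-1,0,0,0,0]]]}}

```text
time: 14.62
tcp_pos: [0.6026, -0.2688, 0.2423]
orientation: [180.0, 0.0, -152.5]
contact_force: [0.3, -1.1, -0.9]
opening: 0.0599
grip_force: 15.0
```

```bash
python3 -c "
from h import *
plan([(602,-270,124,207.5)])"
```

```text
t 14.62 now [ 602.6 -268.8  242.3 -152.5] q [ -34.   24.   82.    0.   74. -152.] open 0.0599 rp [179.98   0.  ]
[0.0011, -0.0008, 0.1183, -0.0001]
  -> [ 602.  -270.   124.  -152.5]
```

{"api": "play_rows", "payload": {"series": [[[-1,0.001,-0.001,0.03,0],[-1,0.001,-0.001,0.06,0],[-1,0.001,-0.001,0.085,0],[-1,0.001,-0.001,0.105,0],[-1,0.001,-0.001,0.112,0]]]}}

```text
time: 15.03
tcp_pos: [0.6004, -0.2697, 0.1267]
orientation: [179.7, -0.1, -152.6]
contact_force: [-1.0, 0.9, -1.1]
opening: 0.0597
grip_force: 15.0
```

{"api": "play_rows", "payload": {"series": [[[-1,0,0,0.002,0],[-1,0,0,0.004,0],[-1,0,0,0.004,0],[-1,0,0,0.004,0],[-1,0,0,0.004,0]]]}}

```text
time: 15.45
tcp_pos: [0.6028, -0.2722, 0.1278]
orientation: [-179.9, 0.1, -152.6]
contact_force: [-0.3, 1.0, -1.7]
opening: 0.0596
grip_force: 15.0
```

{"api": "play_rows", "payload": {"series": [[[-1,0,0,0,0],[-1,0,0,0,0],[-1,0,0,0,0],[-1,0,0,0,0],[-1,0,0,0,0]]]}}

```text
time: 15.87
tcp_pos: [0.6021, -0.2717, 0.1263]
orientation: [180.0, -0.0, -152.6]
contact_force: [-1.0, -0.7, -1.3]
opening: 0.06
grip_force: 15.0
```

Still airborne; contact is expected at about 0.123.

{"api": "play_rows", "payload": {"series": [[[-1,0,0.0,0.001,0],[-1,0,0.0,0.002,0],[-1,0,0.0,0.003,0],[-1,0,0.0,0.0035,0],[-1,0,0.0,0.0035,0]]]}}

```text
time: 16.28
tcp_pos: [0.6021, -0.2717, 0.1231]
orientation: [180.0, -0.0, -152.6]
contact_force: [-2.4, 1.4, 2.3]
opening: 0.0599
grip_force: 15.0
```

{"api": "play_rows", "payload": {"series": [[[-1,0,0,0,0],[-1,0,0,0,0],[-1,0,0,0,0],[-1,0,0,0,0],[-1,0,0,0,0]]]}}

```text
time: 16.7
tcp_pos: [0.6021, -0.2717, 0.123]
orientation: [180.0, -0.0, -152.6]
contact_force: [-3.2, 2.3, 5.9]
opening: 0.0599
grip_force: 15.0
```

Seated. I'll release and go for the cake box.

{"api": "play_rows", "payload": {"series": [[[-0.2,0,0,0,0],[0.4,0,0,0,0],[1,0,0,0,0],[1,0,0,0,0],[1,0,0,0,0]]]}}

```text
time: 17.12
tcp_pos: [0.6021, -0.2718, 0.1225]
orientation: [-180.0, 0.0, -152.6]
contact_force: [-0.2, -0.7, 0.4]
opening: 0.0794
grip_force: 0.0
```

{"api": "play_rows", "payload": {"series": [[[1,0,0,0,0],[1,0,0,0,0],[1,0,0,0,0],[1,0,0,0,0]]]}}

```text
time: 17.45
tcp_pos: [0.6021, -0.2717, 0.1227]
orientation: [-180.0, 0.0, -152.6]
contact_force: [1.0, -0.2, -0.4]
opening: 0.0881
grip_force: 0.0
```

{"api": "play_rows", "payload": {"series": [[[1,0,0,-0.02,0],[1,0,0,-0.06,0],[1,0,0,-0.1,0],[1,0,0,-0.13,0],[1,0,0,-0.13,0]]]}}

```text
time: 17.87
tcp_pos: [0.605, -0.2736, 0.2616]
orientation: [-179.3, 0.4, -152.6]
contact_force: [0.6, -1.0, 0.7]
opening: 0.0882
grip_force: 0.0
```

```bash
python3 -c "
from h import *
plan([(417,-138,253,178.5),(417,-138,140,178.5)])"
```

```text
t 17.87 now [ 605.  -273.6  261.6 -152.6] q [ -35.   23.   81.   -0.   75. -152.] open 0.0882 rp [-179.33    0.36]
[0.0522, 0.1034, 0.0043, 0.2523]
[0.0764, 0.0871, 0.0043, 0.2523]
  -> [ 417.  -138.   253.  -181.5]
[0.0, 0.0, 0.113, -0.0]
  -> [ 417.  -138.   140.  -181.5]
```

{"api": "play_rows", "payload": {"series": [[[1,0.052,0.103,0,0.252],[1,0.052,0.103,0,0.252],[1,0.052,0.103,0,0.252],[1,0.052,0.103,0,0.252],[1,0.052,0.103,0,0.252]]]}}

```text
time: 18.28
tcp_pos: [0.5076, -0.2033, 0.2524]
orientation: [180.0, -0.0, -167.0]
contact_force: [1.0, -0.9, 0.9]
opening: 0.0879
grip_force: 0.0
```

{"api": "play_rows", "payload": {"series": [[[1,0.076,0.087,0,0.252],[1,0.076,0.087,0,0.252],[1,0.076,0.087,0,0.252],[1,0.076,0.087,0,0.252],[1,0.076,0.087,0,0.252]]]}}

```text
time: 18.7
tcp_pos: [0.4155, -0.1368, 0.2534]
orientation: [-179.9, 0.1, 178.6]
contact_force: [-0.5, -0.2, -0.0]
opening: 0.0878
grip_force: 0.0
```

{"api": "play_rows", "payload": {"series": [[[1,0,0,0.04,0],[1,0,0,0.08,0],[1,0,0,0.11,0],[1,0,0,0.11,0],[1,0,0,0.11,0]]]}}

```text
time: 19.12
tcp_pos: [0.4156, -0.1372, 0.1421]
orientation: [179.9, -0.1, 178.5]
contact_force: [-0.2, -0.8, 0.2]
opening: 0.088
grip_force: 0.0
```

{"api": "play_rows", "payload": {"series": [[[1,0,0,0,0],[1,0,0,0,0],[1,0,0,0,0],[1,0,0,0,0],[1,0,0,0,0]]]}}

```text
time: 19.53
tcp_pos: [0.4156, -0.1368, 0.1438]
orientation: [-179.9, 0.1, 178.5]
contact_force: [-0.1, 0.2, -0.4]
opening: 0.088
grip_force: 0.0
```

```bash
python3 - <<'E'
from h import *
plan([(417,-138,75,178.5)])
im,d=viewer.grab_frame('scene'); cv2.imwrite('pics/s3.png',cv2.resize(im[60:270,100:380,::-1],None,fx=2.5,fy=2.5))
im,d=viewer.grab_frame('top')
u,v,r=354,168,36
P=cloud('top',d)[v-r:v+r,u-r:u+r]; m=((P[...,2]>.07)&(P[...,2]<.12)).astype(np.uint8)
k,l,st,ce=cv2.connectedComponentsWithStats(m); i=1+np.argmax(st[1:,4]); vv,uu=np.nonzero(l==i)
print(st[i],np.median(P[l==i][:,2]),rect(ray('top',np.c_[uu+u-r,vv+v-r],.088)))
E
```

```text
t 19.53 now [ 415.6 -136.8  143.8  178.5] q [ -34.    5.  118.    0.   56. -122.] open 0.088 rp [-1.7993e+02  1.1000e-01]
[-0.0015, -0.0011, 0.0688, 0.0005]
  -> [ 417.  -138.    75.   178.5]
[ 23  16  31  36 588] 0.08662909908566097 (array([ 599.8, -267.8]), 97.4, 65.5, 26.8)
```

View pics/s3.png

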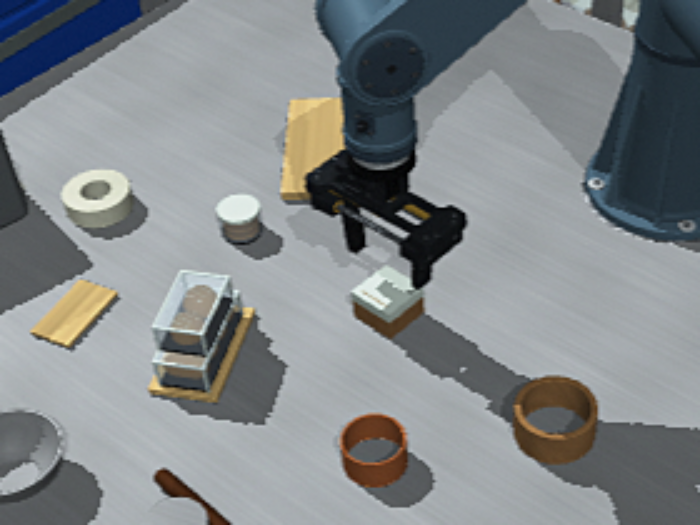

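The bun pack stands squared on the long pack at crop (195,310), about 3 mm off centre. The gripper is over the cake box.

{"api": "play_rows", "payload": {"series": [[[1,-0.001,-0.001,0.035,0],[1,-0.001,-0.001,0.06,0],[1,-0.001,-0.001,0.069,0],[1,-0.001,-0.001,0.069,0],[1,-0.001,-0.001,0.069,0]]]}}

```text
time: 20.05
tcp_pos: [0.4159, -0.1374, 0.0739]
orientation: [180.0, -0.1, 178.5]
contact_force: [0.9, -0.1, 0.5]
opening: 0.088
grip_force: 0.0
```

{"api": "play_rows", "payload": {"series": [[[-1,0,0,0,0],[-1,0,0,0,0],[-1,0,0,0,0],[-1,0,0,0,0],[-1,0,0,0,0]]]}}

```text
time: 20.47
tcp_pos: [0.4165, -0.1379, 0.0746]
orientation: [-179.9, 0.1, 178.5]
contact_force: [-0.8, 0.5, 5.8]
opening: 0.0626
grip_force: 15.0
```

{"api": "play_rows", "payload": {"series": [[[-1,0,0,0,0],[-1,0,0,0,0],[-1,0,0,0,0],[-1,0,0,0,0],[-1,0,0,0,0]]]}}

```text
time: 20.88
tcp_pos: [0.4165, -0.1379, 0.0746]
orientation: [-179.9, 0.1, 178.5]
contact_force: [-1.0, 0.9, 7.1]
opening: 0.0617
grip_force: 15.0
```

{"api": "play_rows", "payload": {"series": [[[-1,0,0,-0.03,0],[-1,0,0,-0.07,0],[-1,0,0,-0.11,0],[-1,0,0,-0.15,0],[-1,0,0,-0.19,0]]]}}

```text
time: 21.3
tcp_pos: [0.4153, -0.137, 0.2655]
orientation: [180.0, -0.0, 178.5]
contact_force: [0.7, -1.3, -1.1]
opening: 0.0618
grip_force: 15.0
```

{"api": "play_rows", "payload": {"series": [[[-1,0,0,0,0],[-1,0,0,0,0],[-1,0,0,0,0],[-1,0,0,0,0],[-1,0,0,0,0]]]}}

```text
time: 21.72
tcp_pos: [0.415, -0.1369, 0.2617]
orientation: [179.9, -0.2, 178.5]
contact_force: [0.3, 0.7, -2.1]
opening: 0.0618
grip_force: 15.0
```

```bash
python3 -c "
from h import *
plan([(602,-270.5,265,207.5)])"
```

```text
t 21.72 now [ 415.  -136.9  261.7  178.5] q [ -34.   -5.  113.    0.   72. -122.] open 0.0618 rp [179.87  -0.2 ]
[-0.0952, -0.0644, -0.0017, -0.2529]
[-0.0761, -0.0861, -0.0017, -0.2529]
  -> [ 602.  -270.5  265.   207.5]
```

{"api": "play_rows", "payload": {"series": [[[-1,-0.095,-0.0645,0,-0.253],[-1,-0.095,-0.0645,0,-0.253],[-1,-0.095,-0.0645,0,-0.253],[-1,-0.095,-0.0645,0,-0.253],[-1,-0.095,-0.0645,0,-0.253]]]}}

```text
time: 22.13
tcp_pos: [0.5092, -0.2048, 0.2611]
orientation: [179.8, -0.2, -167.0]
contact_force: [-0.8, 1.3, -0.5]
opening: 0.062
grip_force: 15.0
```

{"api": "play_rows", "payload": {"series": [[[-1,-0.076,-0.086,0,-0.253],[-1,-0.076,-0.086,0,-0.253],[-1,-0.076,-0.086,0,-0.253],[-1,-0.076,-0.086,0,-0.253],[-1,-0.076,-0.086,0,-0.253]]]}}

```text
time: 22.55
tcp_pos: [0.6021, -0.2708, 0.2616]
orientation: [179.8, -0.1, -152.5]
contact_force: [0.0, 0.2, -1.7]
opening: 0.0623
grip_force: 15.0
```

{"api": "play_rows", "payload": {"series": [[[-1,0,0,0,0],[-1,0,0,0,0],[-1,0,0,0,0],[-1,0,0,0,0],[-1,0,0,0,0]]]}}

```text
time: 22.97
tcp_pos: [0.6023, -0.2707, 0.2643]
orientation: [-180.0, 0.0, -152.5]
contact_force: [-0.9, 0.4, -1.3]
opening: 0.062
grip_force: 15.0
```

```bash
python3 -c "
from h import *
plan([(602,-270,168,207.5)])"
```

```text
t 22.97 now [ 602.3 -270.7  264.3 -152.5] q [ -34.   23.   81.   -0.   76. -152.] open 0.062 rp [-1.7997e+02  1.0000e-02]
[-0.0, 0.0008, 0.0963, 0.0004]
  -> [ 602.  -270.   168.  -152.5]
```

{"api": "play_rows", "payload": {"series": [[[-1,0,0,0.03,0],[-1,0,0,0.055,0],[-1,0,0,0.075,0],[-1,0,0,0.09,0],[-1,0,0,0.097,0]]]}}

```text
time: 23.38
tcp_pos: [0.6014, -0.2702, 0.1642]
orientation: [179.8, -0.1, -152.5]
contact_force: [-1.1, 0.1, -1.3]
opening: 0.0619
grip_force: 15.0
```

{"api": "play_rows", "payload": {"series": [[[-1,0,0,0,0],[-1,0,0,0,0],[-1,0,0,0,0],[-1,0,0,0,0],[-1,0,0,0,0]]]}}

```text
time: 23.8
tcp_pos: [0.6032, -0.2715, 0.1682]
orientation: [-179.9, 0.1, -152.5]
contact_force: [-0.0, 0.5, -1.1]
opening: 0.0622
grip_force: 15.0
```

{"api": "play_rows", "payload": {"series": [[[-1,0,0.0,0.001,0],[-1,0,0.0,0.002,0],[-1,0,0.0,0.003,0],[-1,0,0.0,0.004,0],[-1,0,0.0,0.004,0]]]}}

```text
time: 24.22
tcp_pos: [0.6027, -0.2711, 0.1627]
orientation: [-180.0, 0.0, -152.5]
contact_force: [0.4, -0.3, -1.4]
opening: 0.0616
grip_force: 15.0
```

{"api": "play_rows", "payload": {"series": [[[-1,0,0,0,0],[-1,0,0,0,0],[-1,0,0,0,0],[-1,0,0,0,0],[-1,0,0,0,0]]]}}

```text
time: 24.63
tcp_pos: [0.6027, -0.2711, 0.1627]
orientation: [-180.0, 0.0, -152.5]
contact_force: [-0.3, 0.7, -0.6]
opening: 0.0619
grip_force: 15.0
```

Nearly touching; 1 mm more, then release.

{"api": "play_rows", "payload": {"series": [[[-1,0,0,0.0005,0],[-1,0,0,0.001,0],[-1,0,0,0.001,0],[-1,0,0,0.001,0],[-1,0,0,0.001,0]]]}}

```text
time: 25.05
tcp_pos: [0.6027, -0.2712, 0.1626]
orientation: [-180.0, -0.0, -152.5]
contact_force: [-2.4, 2.0, 6.0]
opening: 0.0619
grip_force: 15.0
```

{"api": "play_rows", "payload": {"series": [[[-0.2,0,0,0,0],[0.4,0,0,0,0],[1,0,0,0,0],[1,0,0,0,0],[1,0,0,0,0]]]}}

```text
time: 25.47
tcp_pos: [0.6026, -0.271, 0.1615]
orientation: [180.0, 0.0, -152.5]
contact_force: [0.2, 0.2, 0.5]
opening: 0.0801
grip_force: 0.0
```

{"api": "play_rows", "payload": {"series": [[[1,0,0,0,0],[1,0,0,0,0],[1,0,0,0,0],[1,0,0,0,0]]]}}

```text
time: 25.8
tcp_pos: [0.6026, -0.2711, 0.1616]
orientation: [180.0, -0.0, -152.5]
contact_force: [0.4, 0.4, -0.3]
opening: 0.0882
grip_force: 0.0
```

{"api": "play_rows", "payload": {"series": [[[1,0,0,-0.02,0],[1,0,0,-0.05,0],[1,0,0,-0.08,0],[1,0,0,-0.1,0],[1,0,0,-0.1,0]]]}}

```text
time: 26.22
tcp_pos: [0.6047, -0.2724, 0.2679]
orientation: [-179.5, 0.3, -152.5]
contact_force: [1.3, -0.7, 1.0]
opening: 0.0882
grip_force: 0.0
```

{"api": "play_rows", "payload": {"series": [[[1,0,0,0,0],[1,0,0,0,0],[1,0,0,0,0]]]}}

```text
time: 26.47
tcp_pos: [0.6018, -0.2706, 0.2595]
orientation: [179.8, -0.1, -152.5]
contact_force: [0.3, 0.3, -0.4]
opening: 0.0881
grip_force: 0.0
```

```bash
python3 -c "
from h import *
plan([(417,-391,262,187.5),(417,-391,140,187.5)])"
```

```text
t 26.47 now [ 601.8 -270.6  259.5 -152.5] q [ -34.   23.   81.   -0.   76. -152.] open 0.0881 rp [ 1.7982e+02 -9.0000e-02]
[0.1098, -0.0107, -0.0012, 0.1746]
[0.1062, -0.0296, -0.0012, 0.1746]
  -> [ 417.  -391.   262.  -172.5]
[-0.0, 0.0, 0.122, -0.0]
  -> [ 417.  -391.   140.  -172.5]
```

{"api": "play_rows", "payload": {"series": [[[1,0.11,-0.0105,0,0.175],[1,0.11,-0.0105,0,0.175],[1,0.11,-0.0105,0,0.175],[1,0.11,-0.0105,0,0.175],[1,0.11,-0.0105,0,0.175]]]}}

```text
time: 26.88
tcp_pos: [0.5086, -0.3317, 0.2603]
orientation: [179.9, -0.1, -162.7]
contact_force: [0.8, 0.7, 0.2]
opening: 0.0882
grip_force: 0.0
```

{"api": "play_rows", "payload": {"series": [[[1,0.106,-0.0295,0,0.175],[1,0.106,-0.0295,0,0.175],[1,0.106,-0.0295,0,0.175],[1,0.106,-0.0295,0,0.175],[1,0.106,-0.0295,0,0.175]]]}}

```text
time: 27.3
tcp_pos: [0.4177, -0.3912, 0.2611]
orientation: [179.9, 0.0, -172.6]
contact_force: [0.5, 0.4, -0.5]
opening: 0.0883
grip_force: 0.0
```

{"api": "play_rows", "payload": {"series": [[[1,0,0,0.04,0],[1,0,0,0.08,0],[1,0,0,0.115,0],[1,0,0,0.115,0],[1,0,0,0.115,0]]]}}

```text
time: 27.72
tcp_pos: [0.4183, -0.389, 0.1448]
orientation: [179.7, -0.1, -172.4]
contact_force: [0.6, -0.3, 0.6]
opening: 0.0879
grip_force: 0.0
```

{"api": "play_rows", "payload": {"series": [[[1,0,0,0,0],[1,0,0,0,0],[1,0,0,0,0],[1,0,0,0,0],[1,0,0,0,0]]]}}

```text
time: 28.13
tcp_pos: [0.4182, -0.3918, 0.1482]
orientation: [-179.9, 0.1, -172.5]
contact_force: [-0.2, -0.1, 0.4]
opening: 0.0881
grip_force: 0.0
```

```bash
python3 - <<'E'
from h import *
plan([(417,-391,73,187.5)])
im,d=viewer.grab_frame('scene'); cv2.imwrite('pics/s4.png',cv2.resize(im[40:250,100:380,::-1],None,fx=2.5,fy=2.5))
im,d=viewer.grab_frame('top')
u,v,r=356,166,36
P=cloud('top',d)[v-r:v+r,u-r:u+r]; m=((P[...,2]>.11)&(P[...,2]<.16)).astype(np.uint8)
k,l,st,ce=cv2.connectedComponentsWithStats(m); i=1+np.argmax(st[1:,4]); vv,uu=np.nonzero(l==i)
print(st[i],np.median(P[l==i][:,2]),rect(ray('top',np.c_[uu+u-r,vv+v-r],.13)))
E
```

```text
t 28.13 now [ 418.2 -391.8  148.2 -172.5] q [ -55.   21.   99.    0.   60. -152.] open 0.0881 rp [-1.7987e+02  7.0000e-02]
[0.0011, 0.0009, 0.0752, -0.0007]
  -> [ 417.  -391.    73.  -172.5]
[ 25  19  27  27 422] 0.12868663145086745 (array([ 599.6, -268.3]), 66.6, 63.7, -63.0)
```

View pics/s4.png

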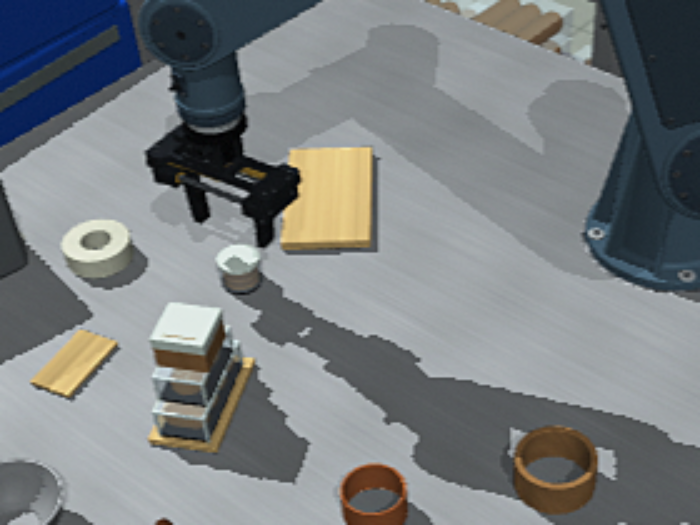

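The cake box is squared on top at crop (190,335), and the fingers are either side of the tub at (238,268).

{"api": "play_rows", "payload": {"series": [[[1,0.001,0.001,0.035,0],[1,0.001,0.001,0.06,0],[1,0.001,0.001,0.075,0],[1,0.001,0.001,0.075,0],[1,0.001,0.001,0.075,0]]]}}

```text
time: 28.65
tcp_pos: [0.4162, -0.39, 0.0712]
orientation: [179.9, -0.0, -172.6]
contact_force: [0.2, 0.3, -0.1]
opening: 0.0879
grip_force: 0.0
```

{"api": "play_rows", "payload": {"series": [[[-1,0,0,0,0],[-1,0,0,0,0],[-1,0,0,0,0],[-1,0,0,0,0],[-1,0,0,0,0]]]}}

```text
time: 29.07
tcp_pos: [0.4169, -0.3909, 0.0726]
orientation: [-179.9, 0.0, -172.5]
contact_force: [0.8, -1.4, 1.3]
opening: 0.0575
grip_force: 0.5
```

{"api": "play_rows", "payload": {"series": [[[-1,0,0,0,0],[-1,0,0,0,0],[-1,0,0,0,0],[-1,0,0,0,0],[-1,0,0,0,0]]]}}

```text
time: 29.48
tcp_pos: [0.4169, -0.3909, 0.0725]
orientation: [-179.9, 0.0, -172.5]
contact_force: [-0.5, 1.6, 6.6]
opening: 0.0555
grip_force: 15.0
```

{"api": "play_rows", "payload": {"series": [[[-1,0,0,-0.03,0],[-1,0,0,-0.07,0],[-1,0,0,-0.11,0],[-1,0,0,-0.15,0],[-1,0,0,-0.19,0]]]}}

```text
time: 29.9
tcp_pos: [0.4162, -0.3897, 0.263]
orientation: [179.9, -0.0, -172.5]
contact_force: [0.5, -0.3, -0.3]
opening: 0.0553
grip_force: 15.0
```

{"api": "play_rows", "payload": {"series": [[[-1,0,0,-0.03,0],[-1,0,0,-0.03,0],[-1,0,0,-0.03,0],[-1,0,0,-0.03,0],[-1,0,0,-0.03,0]]]}}

```text
time: 30.32
tcp_pos: [0.4159, -0.3894, 0.2892]
orientation: [179.8, -0.1, -172.5]
contact_force: [-0.7, 0.2, -1.0]
opening: 0.0559
grip_force: 15.0
```

```bash
python3 -c "
from h import *
plan([(602,-270.5,293,207.5)])"
```

```text
t 30.32 now [ 415.9 -389.4  289.2 -172.5] q [ -55.   11.   93.    0.   76. -153.] open 0.0559 rp [ 1.7978e+02 -1.1000e-01]
[-0.1, 0.0469, -0.0019, -0.1749]
[-0.1066, 0.0288, -0.0019, -0.1749]
  -> [ 602.  -270.5  293.  -152.5]
```

{"api": "play_rows", "payload": {"series": [[[-1,-0.1,0.047,0,-0.175],[-1,-0.1,0.047,0,-0.175],[-1,-0.1,0.047,0,-0.175],[-1,-0.1,0.047,0,-0.175],[-1,-0.1,0.047,0,-0.175]]]}}

```text
time: 30.73
tcp_pos: [0.5099, -0.3293, 0.2892]
orientation: [179.8, -0.1, -162.4]
contact_force: [0.5, 1.2, 0.3]
opening: 0.0558
grip_force: 15.0
```

{"api": "play_rows", "payload": {"series": [[[-1,-0.1065,0.029,0,-0.175],[-1,-0.1065,0.029,0,-0.175],[-1,-0.1065,0.029,0,-0.175],[-1,-0.1065,0.029,0,-0.175],[-1,-0.1065,0.029,0,-0.175]]]}}

```text
time: 31.15
tcp_pos: [0.602, -0.271, 0.29]
orientation: [179.9, -0.1, -152.4]
contact_force: [-0.4, -0.2, -0.0]
opening: 0.0558
grip_force: 15.0
```

{"api": "play_rows", "payload": {"series": [[[-1,0,0,0,0],[-1,0,0,0,0],[-1,0,0,0,0],[-1,0,0,0,0],[-1,0,0,0,0]]]}}

```text
time: 31.57
tcp_pos: [0.6019, -0.2719, 0.2919]
orientation: [-180.0, -0.0, -152.6]
contact_force: [-0.2, -0.1, -0.9]
opening: 0.0554
grip_force: 15.0
```

```bash
python3 -c "
from h import *
plan([(602,-270.5,208,207.5)])"
```

```text
t 31.57 now [ 601.9 -271.9  291.9 -152.6] q [ -35.   22.   79.   -0.   79. -152.] open 0.0554 rp [-179.99   -0.  ]
[-0.0007, 0.0011, 0.0839, -0.001]
  -> [ 602.  -270.5  208.  -152.5]
```

{"api": "play_rows", "payload": {"series": [[[-1,0,0.001,0.03,0],[-1,0,0.001,0.055,0],[-1,0,0.001,0.07,0],[-1,0,0.001,0.08,0],[-1,0,0.001,0.084,0]]]}}

```text
time: 31.98
tcp_pos: [0.6012, -0.27, 0.2059]
orientation: [179.9, -0.1, -152.5]
contact_force: [-0.6, 0.3, -0.6]
opening: 0.0555
grip_force: 15.0
```

{"api": "play_rows", "payload": {"series": [[[-1,0,0,0,0],[-1,0,0,0,0],[-1,0,0,0,0],[-1,0,0,0,0],[-1,0,0,0,0]]]}}

```text
time: 32.4
tcp_pos: [0.6025, -0.2705, 0.2089]
orientation: [-179.9, 0.1, -152.5]
contact_force: [-0.2, -0.1, -0.5]
opening: 0.0556
grip_force: 15.0
```

{"api": "play_rows", "payload": {"series": [[[-1,0,0.0,0.001,0],[-1,0,0.0,0.002,0],[-1,0,0.0,0.003,0],[-1,0,0.0,0.004,0],[-1,0,0.0,0.004,0]]]}}

```text
time: 32.82
tcp_pos: [0.6019, -0.2701, 0.2033]
orientation: [180.0, -0.0, -152.5]
contact_force: [-0.3, 0.4, -0.2]
opening: 0.0559
grip_force: 15.0
```

{"api": "play_rows", "payload": {"series": [[[-1,0,0,0,0],[-1,0,0,0,0],[-1,0,0,0,0],[-1,0,0,0,0],[-1,0,0,0,0]]]}}

```text
time: 33.23
tcp_pos: [0.602, -0.2703, 0.2038]
orientation: [-180.0, -0.0, -152.5]
contact_force: [-0.2, 0.2, -0.7]
opening: 0.0552
grip_force: 15.0
```

{"api": "play_rows", "payload": {"series": [[[-1,0,0,0.0005,0],[-1,0,0,0.001,0],[-1,0,0,0.0015,0],[-1,0,0,0.0015,0],[-1,0,0,0.0015,0]]]}}

```text
time: 33.65
tcp_pos: [0.6021, -0.2703, 0.2026]
orientation: [-180.0, 0.0, -152.5]
contact_force: [-1.7, -0.0, 2.9]
opening: 0.0557
grip_force: 15.0
```

{"api": "play_rows", "payload": {"series": [[[-1,0,0,0,0],[-1,0,0,0,0],[-1,0,0,0,0],[-1,0,0,0,0]]]}}

```text
time: 33.98
tcp_pos: [0.6021, -0.2703, 0.2026]
orientation: [-180.0, 0.0, -152.5]
contact_force: [-1.3, 0.9, 5.3]
opening: 0.0555
grip_force: 15.0
```

Contact. I'll release, rise and back off.

{"api": "play_rows", "payload": {"series": [[[-0.2,0,0,0,0],[0.4,0,0,0,0],[1,0,0,0,0],[1,0,0,0,0],[1,0,0,0,0]]]}}

```text
time: 34.4
tcp_pos: [0.6019, -0.2701, 0.2017]
orientation: [180.0, -0.0, -152.5]
contact_force: [-0.3, -0.3, -0.1]
opening: 0.0798
grip_force: 0.0
```

{"api": "play_rows", "payload": {"series": [[[1,0,0,0,0],[1,0,0,0,0],[1,0,0,0,0],[1,0,0,0,0]]]}}

```text
time: 34.73
tcp_pos: [0.602, -0.2702, 0.2022]
orientation: [180.0, -0.0, -152.5]
contact_force: [-0.1, -0.2, -0.0]
opening: 0.0882
grip_force: 0.0
```

{"api": "play_rows", "payload": {"series": [[[1,0,0,-0.02,0],[1,0,0,-0.05,0],[1,0,0,-0.08,0],[1,0,0,-0.1,0],[1,0,0,-0.1,0]]]}}

```text
time: 35.15
tcp_pos: [0.6039, -0.2714, 0.3085]
orientation: [-179.5, 0.3, -152.5]
contact_force: [-0.2, -0.5, 1.1]
opening: 0.0884
grip_force: 0.0
```

{"api": "play_rows", "payload": {"series": [[[1,0.04,0.1,0,0],[1,0.08,0.12,0,0],[1,0.1,0.15,0,0],[1,0.1,0.15,0,0],[1,0.1,0.15,0,0]]]}}

```text
time: 35.57
tcp_pos: [0.4398, -0.1804, 0.2999]
orientation: [179.7, -0.1, -152.5]
contact_force: [-0.3, -0.5, -0.2]
opening: 0.0886
grip_force: 0.0
```

{"api": "play_rows", "payload": {"series": [[[1,0,0,0,0],[1,0,0,0,0],[1,0,0,0,0],[1,0,0,0,0],[1,0,0,0,0]]]}}

```text
time: 35.98
tcp_pos: [0.4449, -0.1839, 0.302]
orientation: [180.0, -0.0, -152.5]
contact_force: [0.6, -0.1, 0.0]
opening: 0.0881
grip_force: 0.0
```

```bash
python3 - <<'E'
from h import *
plan([])
im,d=viewer.grab_frame('scene'); cv2.imwrite('pics/s5.png',cv2.resize(im[40:250,100:380,::-1],None,fx=2.5,fy=2.5))
im,d=viewer.grab_frame('top'); u,v,r=358,164,36
P=cloud('top',d)[v-r:v+r,u-r:u+r]; m=((P[...,2]>.15)&(P[...,2]<.2)).astype(np.uint8)
k,l,st,ce=cv2.connectedComponentsWithStats(m); i=1+np.argmax(st[1:,4]); vv,uu=np.nonzero(l==i)
print(st[i],np.median(P[l==i][:,2]),rect(ray('top',np.c_[uu+u-r,vv+v-r],.17)))
E
```

```text
t 35.98 now [ 444.9 -183.9  302.  -152.5] q [ -37.   -2.  105.    0.   77. -154.] open 0.0881 rp [179.99  -0.  ]
[ 31  22  17  14 140] 0.16887766083869094 (array([ 610.8, -276.4]), 52.8, 30.5, 52.9)
```

View pics/s5.png

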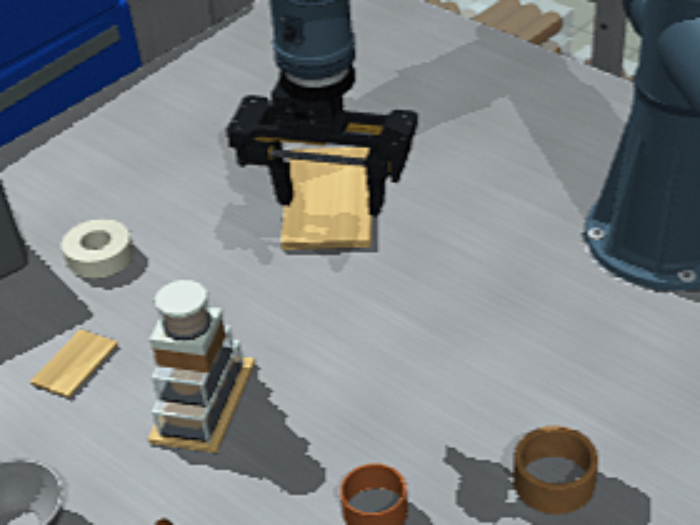

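The tower stands upright: tub lid at crop (181,298), with the gripper clear. The arm hides part of the tub from above, so I'll check it in the scene view and hand in if it's good.

```bash
python3 - <<'E'
from h import *
im,d=viewer.grab_frame('scene'); u,v,r=173,159,20
P=cloud('scene',d)[v-r:v+r,u-r:u+r]; m=((P[...,2]>.164)).astype(np.uint8)
k,l,st,ce=cv2.connectedComponentsWithStats(m); i=1+np.argmax(st[1:,4]); vv,uu=np.nonzero(l==i)
q=rect(ray('scene',np.c_[uu+u-r,vv+v-r],.17)); print(st[i],q)
if np.hypot(*(q[0]-[605,-269.5]))<10: print(robot.hand_in())
E
```

```text
[  9  13  20  16 244] (array([ 607.9, -266.6]), 62.6, 51.6, 46.3)
the job is handed in; nothing more can be done
None
```

I built the tower on the middle-sized board, long pack, bun pack, cake box and tub from the bottom up, and handed it in at about 36 s of the 128 s. By camera each item was within about 5 mm of the board's centre; the judge's verdict wasn't returned.

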